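# Run a batch of tubes past the inspection lens

### The job

Slide the carrier to its LOAD station (violet mark) and move every sample tube from the blue rack into the carrier slot that matches its cap colour; then push the carrier along the rail so that each loaded tube in turn (red, blue, yellow, green, as far as present) stops in front of the lens for at least one full second, and go on to the OUT station (orange mark). There, lower all the tubes into the grey stand, one to a pocket, and finally push the empty carrier back to LOAD, leaving the lens and the other things on the bench alone.

Things in the scene. Friction and masses are not known exactly. Their poses are not given: they have to be found in the camera images.
- rail: slide rail on a fixed aluminium base plate 160 x 520 x 12 mm; origin on the bench below the middle of the slot row's line of travel; y axis = direction of travel from LOAD to OUT, x axis = away from the robot, towards the lens. Along its front edge (x = -86 mm) lie station marks: the carrier's black post is level with a mark (same y) when the carrier is in that station's detent
- mark_load (a point): violet LOAD mark on the rail's front edge, at rail y = -150 mm. At every mark a sprung ball drops into a notch and pulls the carrier to the exact place from within about 3 mm; it takes about 4 N to push it out again
- mark_out (a point): orange OUT mark on the rail's front edge, at rail y = +150 mm. Between LOAD and OUT, narrow red, blue, yellow and green marks at rail y = -60, -20, +20, +60 mm show the stops that put the slot of that colour in front of the lens
- carrier (a joint): how far the carrier has slid along the rail from LOAD, in m: 0 = LOAD, 0.09 / 0.13 / 0.17 / 0.21 = red / blue / yellow / green slot in front of the lens, 0.30 = OUT. The carrier is a white block 56 (x) x 176 (y) x 48 mm high whose top is 78 mm above the bench, with four square pockets in a row along y
- handle (a point): grip point of the carrier's black upright square post, 14 x 14 mm, on its robot side, 60 mm in front of the slot row; the point is 105 mm above the bench, 15 mm below the post's top and 55 mm above the plate from which the post rises; axes as the rail's. Pinch or push it to slide the carrier
- lens (a point): point on the line along which the slot row travels, straight in front of the fixed side-looking inspection lens, 105 mm above the bench; axes as the rail's. The lens' front face (black barrel 40 mm across inside a white light ring 68 mm across) is 62 mm from it on the side away from the robot, looking towards the robot
- rack: blue supply rack, fixed block 110 x 110 x 46 mm; origin centre of its underside; four square pockets 17 mm wide, 40 mm deep (floor 6 mm above the bench), at x, y = +-27.5 mm
- stand: loose grey outgoing stand: block 40 (x) x 176 (y) x 62 mm high on a dark steel plate 84 x 190 x 8 mm, 0.8 kg; origin centre of its underside; four square pockets 20 mm wide and 52 mm deep (floor 10 mm above its underside) in a row at y = -60, -20, +20, +60 mm, x = 0; any tube may go in any of them
- tube_red: sample tube, 98 mm tall, 30 g: grey round body 13 mm across with a red square cap 16 x 16 mm, 28 mm high, on top (z = 70 to 98 mm); origin centre of its foot, z axis towards the cap; cap faces across x and y; starts upright in a rack pocket; may be absent
- tube_blue: sample tube, 98 mm tall, 30 g: grey round body 13 mm across with a blue square cap 16 x 16 mm, 28 mm high, on top (z = 70 to 98 mm); origin centre of its foot, z axis towards the cap; cap faces across x and y; starts upright in a rack pocket; may be absent
- tube_yellow: sample tube, 98 mm tall, 30 g: grey round body 13 mm across with a yellow square cap 16 x 16 mm, 28 mm high, on top (z = 70 to 98 mm); origin centre of its foot, z axis towards the cap; cap faces across x and y; starts upright in a rack pocket; may be absent
- tube_green: sample tube, 98 mm tall, 30 g: grey round body 13 mm across with a green square cap 16 x 16 mm, 28 mm high, on top (z = 70 to 98 mm); origin centre of its foot, z axis towards the cap; cap faces across x and y; starts upright in a rack pocket; may be absent
- slot_red (a point): centre of the mouth of the carrier's red slot (tabs of that colour on both sides), a square pocket 17 mm wide and 42 mm deep, mouth 78 mm above the bench; 60 mm along the carrier's y from its middle; axes as the rail's
- slot_blue (a point): centre of the mouth of the carrier's blue slot (tabs of that colour on both sides), a square pocket 17 mm wide and 42 mm deep, mouth 78 mm above the bench; 20 mm along the carrier's y from its middle; axes as the rail's
- slot_yellow (a point): centre of the mouth of the carrier's yellow slot (tabs of that colour on both sides), a square pocket 17 mm wide and 42 mm deep, mouth 78 mm above the bench; -20 mm along the carrier's y from its middle; axes as the rail's
- slot_green (a point): centre of the mouth of the carrier's green slot (tabs of that colour on both sides), a square pocket 17 mm wide and 42 mm deep, mouth 78 mm above the bench; -60 mm along the carrier's y from its middle; axes as the rail's
- dish_a: clear closed culture dish, 64 mm across, 15 mm high, on the bench in front of the rail; bystander, origin centre of its underside
- amber_bottle: small amber bottle, 36 mm across, 75 mm tall; bystander, origin centre of its underside
- timer: white bench timer, 60 x 70 x 22 mm; bystander, origin centre of its underside
- tweezers: steel tweezers, 112 mm long, 8 mm high, lying flat; bystander, origin centre of its underside
There are look-alikes about, which are no part of the job. Leave any pink or turquoise look-alike of the tube_red alone.

How it is judged:
On the way, in this order (a step that is already met when the one before it is completed fails the run):
1. every tube present stands fully down in the carrier slot of its own colour, with the carrier in the LOAD detent (horizontal distance between tube_red and slot_red below 0.006 m and z of tube_red in the frame of slot_red below -0.036 m and angle between each of tube_red, tube_blue, tube_yellow, tube_green's own z axis and vertical below 0.2 rad and horizontal distance between tube_blue and slot_blue below 0.006 m and z of tube_blue in the frame of slot_blue below -0.036 m and horizontal distance between tube_yellow and slot_yellow below 0.006 m and z of tube_yellow in the frame of slot_yellow below -0.036 m and horizontal distance between tube_green and slot_green below 0.006 m and z of tube_green in the frame of slot_green below -0.036 m and value of joint carrier below 0.005 m), for 0.3 s.
2. the red tube stands still in front of the lens for about a second (0.8 s or more, within 6 mm of the lens axis) (y of tube_red in the frame of lens between -0.006 and 0.006 m and x of tube_red in the frame of lens between -0.008 and 0.008 m and angle between tube_red's own z axis and vertical below 0.2 rad and linear speed of tube_red below 0.02 m/s), for 0.8 s.
3. the blue tube stands still in front of the lens for about a second (0.8 s or more, within 6 mm of the lens axis) (y of tube_blue in the frame of lens between -0.006 and 0.006 m and x of tube_blue in the frame of lens between -0.008 and 0.008 m and angle between tube_blue's own z axis and vertical below 0.2 rad and linear speed of tube_blue below 0.02 m/s), for 0.8 s.
4. the yellow tube stands still in front of the lens for about a second (0.8 s or more, within 6 mm of the lens axis) (y of tube_yellow in the frame of lens between -0.006 and 0.006 m and x of tube_yellow in the frame of lens between -0.008 and 0.008 m and angle between tube_yellow's own z axis and vertical below 0.2 rad and linear speed of tube_yellow below 0.02 m/s), for 0.8 s.
5. the green tube stands still in front of the lens for about a second (0.8 s or more, within 6 mm of the lens axis) (y of tube_green in the frame of lens between -0.006 and 0.006 m and x of tube_green in the frame of lens between -0.008 and 0.008 m and angle between tube_green's own z axis and vertical below 0.2 rad and linear speed of tube_green below 0.02 m/s), for 0.8 s.
6. the carrier has reached the OUT detent with every tube still in its slot (horizontal distance between tube_red and slot_red below 0.006 m and z of tube_red in the frame of slot_red below -0.036 m and angle between each of tube_red, tube_blue, tube_yellow, tube_green's own z axis and vertical below 0.2 rad and horizontal distance between tube_blue and slot_blue below 0.006 m and z of tube_blue in the frame of slot_blue below -0.036 m and horizontal distance between tube_yellow and slot_yellow below 0.006 m and z of tube_yellow in the frame of slot_yellow below -0.036 m and horizontal distance between tube_green and slot_green below 0.006 m and z of tube_green in the frame of slot_green below -0.036 m and value of joint carrier above 0.295 m), for 0.3 s.
At the end, for the whole second after the job is handed in: Every tube present stands foot-down on the floor of a pocket of the grey stand (foot within 10 mm of the pocket row's line and less than 18 mm above the stand's underside, leaning less than 20 degrees), all at rest; the stand is upright; the empty carrier is within 5 mm of LOAD (x of tube_red in the frame of stand between -0.01 and 0.01 m and y of tube_red in the frame of stand between -0.072 and 0.072 m and z of each of tube_red, tube_blue, tube_yellow, tube_green in the frame of stand below 0.018 m and angle between each of tube_red, tube_blue, tube_yellow, tube_green's own z axis and vertical below 0.35 rad and linear speed of each of tube_red, tube_blue, tube_yellow, tube_green, stand below 0.02 m/s and x of tube_blue in the frame of stand between -0.01 and 0.01 m and y of tube_blue in the frame of stand between -0.072 and 0.072 m and x of tube_yellow in the frame of stand between -0.01 and 0.01 m and y of tube_yellow in the frame of stand between -0.072 and 0.072 m and x of tube_green in the frame of stand between -0.01 and 0.01 m and y of tube_green in the frame of stand between -0.072 and 0.072 m and value of joint carrier between -0.005 and 0.005 m and angle between stand's own z axis and vertical below 0.1 rad); the robot touches nothing.
It fails at once if the lens or its stand is knocked (more than 8 N) (contact force between scope and anything else above 8 N).
It fails at once if a bystander is moved more than 3 cm (distance of any of dish_a, amber_bottle, timer, tweezers from where it was at the start of the episode above 0.03 m).
Of tube_red, tube_blue, tube_yellow, tube_green only 2 to 3 are there at a start; the rules pass over those that are not, and their reading is None.
At some moment in a run one of stand may be knocked a few centimetres aside while the robot is not near it.
It also fails if it takes over 210 s, if anything falls off the work surface, if the arm or the gripper's body presses on something with over 40 N, if the wrist force passes 120 N, or if a joint passes its speed limit or range.

### The arm

A 6-joint arm with a two-finger parallel gripper is mounted at the origin on the work surface. World frame = base frame: x ahead of the robot, y to its left, z up, the work surface at z = 0. Lengths are in m, angles in rad, forces in N, time in s.
With the tool pointing down it reaches from about 0.325 to 0.75 m from the base axis. Payload 7.6 kg.
Tool frame: the origin (TCP) lies between the finger pads; the fingertips stand 14 mm ahead of it and the grasp point (between the pads) lies 5 mm behind it; z points along the fingers, y is the direction in which the jaws open and shut (so a half turn about z gives the same grasp; the last joint's range is limited). The gripper opens to 85 mm and grips with 20 to 120 N. Pads are 22 mm wide; open, the fingers measure 114 mm over their backs; the gripper's body (76 mm by 85 mm) begins 54 mm behind the grasp point. The pads swing forward as they close: fully open they stand 13 mm farther back than shut.
Start: joints at [-1.212, 0.052, 1.401, -0, 1.689, -0.07], TCP at [0.218, -0.477, 0.245] pointing down, gripper open.
Joint ranges: [-2.9, 2.9], [-0.91, 2.17], [0.12, 2.37], [-1.06, 4.2], [0.26, 2.73], [-2.93, 2.93]. Speed limits (rad/s): [2.57, 2.57, 3.01, 3.14, 3.14, 3.14].

### API

Orientations are given as a unit quaternion [w, x, y, z].
In Python, from bench import env, open_gripper, close_gripper, optics, ticket gives the robot as it stands. Calls block until the motion is done:
- env.move_ptp(position, orientation): joint-space move of the TCP to a pose.
- env.servo_line(position, v=0.15, attitude=None): straight line of the TCP; attitude=None keeps the orientation; v is the mean speed in m/s.
- env.goto_joints(angles): joint-space move.
- open_gripper() and close_gripper(grip_force=None): open the fingers fully, or close them until they stop; grip_force is the grip in N (None keeps the last).
- env.sleep(seconds).
- env.ik(position, orientation): joint angles nearest the present ones, or None.
- env.sense(): the state.
- optics.capture(name): name is "scene" or "side" or "wrist"; returns the picture (384x512x3 uint8, red, green, blue); there is no depth.
- optics.camera_model(name): a dict with "fx", "fy", "cx", "cy" (pixels), "world_to_cam" (4x4, takes a point from world to camera coordinates). Camera axes: x right, y down, z forward; pixel columns grow to the right and rows downward; lengths in m; the calibration is good to about 2 mm. A picture is of the moment at which its call begins: read the wrist's pose just before it. camera_model takes no time and is no camera call; for the wrist camera it gives the pose at the moment of the call.
A pose or a line that the arm cannot do raises env.IKError and nothing moves.
- ticket.finish_job(): hands the job in, once; it reports no verdict.
The state is a dict: "time_s": time; "qpos": joint angles; "joint_velocities": joint speeds; "effort": joint torques, N m; "ee_pos": TCP position; "tool_rot": TCP orientation; "force": force on the tool from outside, world axes, zero at the start; "moment": the same for the moment, N m; "finger_gap": finger opening in m.
Only numpy, scipy, OpenCV 4.12 (cv2) and the standard library are available. Lean on these libraries where they do the work, as an engineer would, in place of code of your own. Each camera call takes 0.05 s, during which the arm holds its last target.

## Working session

There is one attempt and no reset: what is moved stays moved. The work goes in short steps, each a Python script; the robot and the scene stay as the last script left them, time stands still between calls to the robot, and variables do not carry over. Pictures are saved under pics/ and viewed, and the job is handed in when it is done.

```bash
ls; mkdir -p pics; python3 - <<'E'
from bench import env, optics
import cv2
for n in ("scene","side","wrist"):
    im=optics.capture(n); cv2.imwrite(f"pics/{n}0.png",cv2.resize(im[:,:,::-1],(800,600),interpolation=cv2.INTER_CUBIC))
    m=optics.camera_model(n); print(n,m["fx"],m["cx"],m["cy"],m["world_to_cam"])
print(env.sense())
E
```

```text
pics
scene 350.3443849156666 257.5052566615934 191.3216210443976 [[-0.24887125  0.96835008  0.01900573  0.14424685]
 [ 0.51347837  0.14855435 -0.84514589 -0.19588043]
 [-0.82122048 -0.20057348 -0.53419772  1.4954861 ]
 [ 0.          0.          0.          1.        ]]
side 476.13075977124066 253.72245999578146 188.37011377498976 [[ 0.99982343 -0.01823359 -0.0045443  -0.53820576]
 [-0.01412485 -0.56973221 -0.82170901  0.06959398]
 [ 0.01239367  0.82162811 -0.56988915  1.39830666]
 [ 0.          0.          0.          1.        ]]
wrist 314.2730016506312 251.26806821876323 192.59061458936856 [[ 0.41476913 -0.90992528 -0.00159728 -0.52490043]
 [-0.87314321 -0.39849567  0.28075279 -0.03545826]
 [-0.25610057 -0.11505294 -0.95977879  0.37920412]
 [ 0.          0.          0.          1.        ]]
{'time_s': 0.15, 'qpos': array([-1.21229810e+00,  5.26663738e-02,  1.40148661e+00, -2.19843577e-05,
        1.68858269e+00, -7.02767825e-02]), 'joint_velocities': array([-1.54980483e-04, -3.09734490e-03, -3.68538279e-03, -5.63619499e-05,
        4.60097835e-04,  2.35627947e-03]), 'effort': array([ 1.07964708e-03, -3.81952357e+01, -3.60423732e+01,  4.83717429e-05,
        4.60693715e-03, -3.80406925e-05]), 'ee_pos': array([ 0.21822666, -0.47726927,  0.24468181]), 'tool_rot': array([-5.64017491e-04,  9.77106999e-01,  2.12747703e-01, -9.28794603e-05]), 'force': array([ 0.05126197, -0.62046689, -0.36778156]), 'moment': array([-0.00198486,  0.01782253,  0.0488887 ]), 'finger_gap': 0.08534457504847251}
```

View pics/scene0.png

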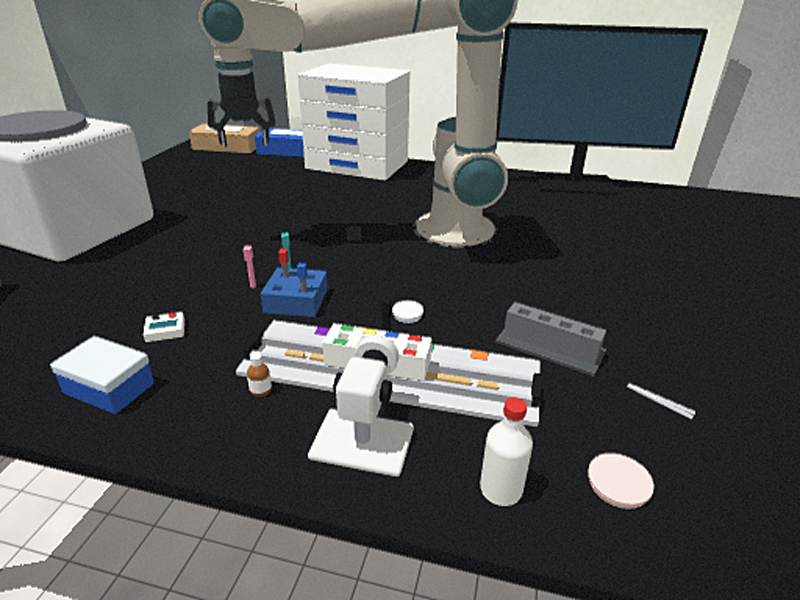

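View pics/side0.png

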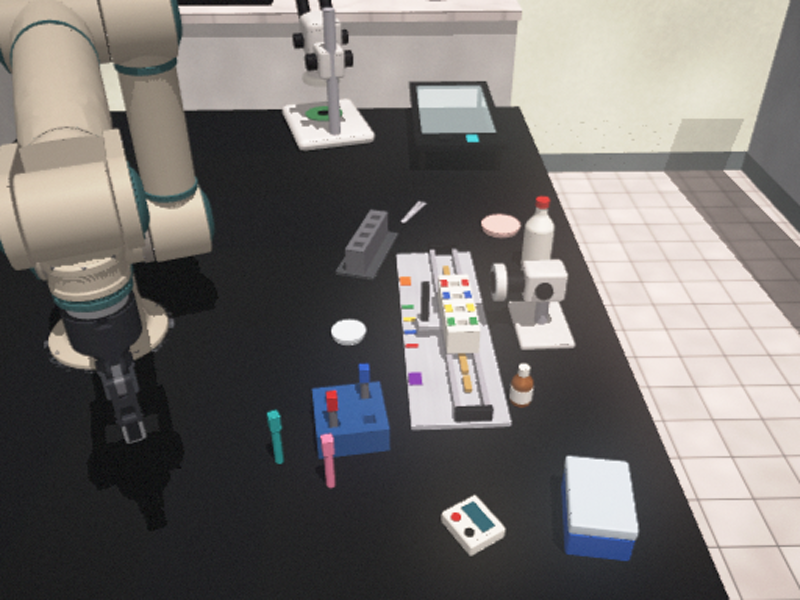

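View pics/wrist0.png

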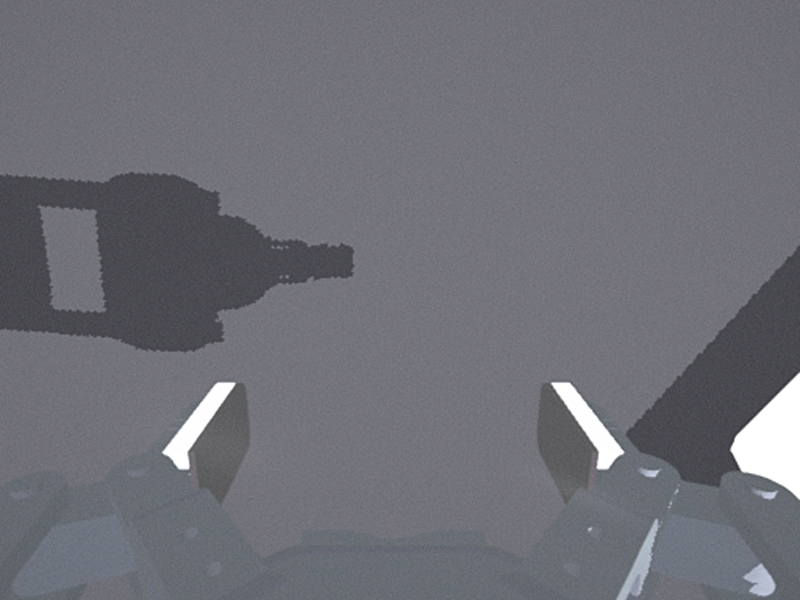

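The pictures show the red and blue tubes in the rack, the carrier mid-rail, and pink and turquoise decoys by the rack. In the side view the rack is at about (350,415), the stand at (370,240) and the dish at (348,331). I'll enlarge crops to measure.

```bash
cat > h.py <<'E'
import numpy as np, cv2
from bench import env, open_gripper, close_gripper, optics, ticket
def ray(name,u,v,m=None):
    m=m or optics.camera_model(name); T=m["world_to_cam"]; R=T[:3,:3]; c=-R.T@T[:3,3]
    d=R.T@np.array([(u-m["cx"])/m["fx"],(v-m["cy"])/m["fy"],1]); return c,d
def onz(name,u,v,z,m=None):
    c,d=ray(name,u,v,m); return c+d*(z-c[2])/d[2]
def proj(name,p,m=None):
    m=m or optics.camera_model(name); q=m["world_to_cam"]@np.append(p,1)
    return m["fx"]*q[0]/q[2]+m["cx"], m["fy"]*q[1]/q[2]+m["cy"]
def crop(im,x,y,w,h,s,fn):
    cv2.imwrite(fn,cv2.resize(im[y:y+h,x:x+w,::-1],None,fx=s,fy=s,interpolation=cv2.INTER_CUBIC))
E
python3 - <<'E'
from h import *
im=optics.capture("side")
np.save("side1.npy",im)
crop(im,240,150,100,130,4.6,"pics/s_rail.png")
crop(im,160,210,110,110,5.4,"pics/s_rack.png")
crop(im,200,110,90,80,7,"pics/s_stand.png")
E
```

```text
(no output)
```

View pics/s_rail.png

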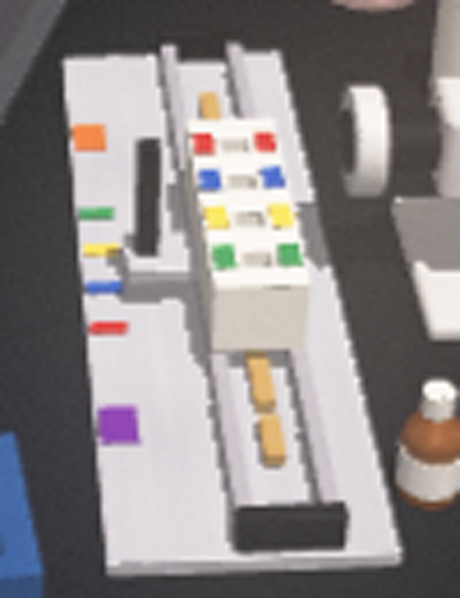

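View pics/s_rack.png

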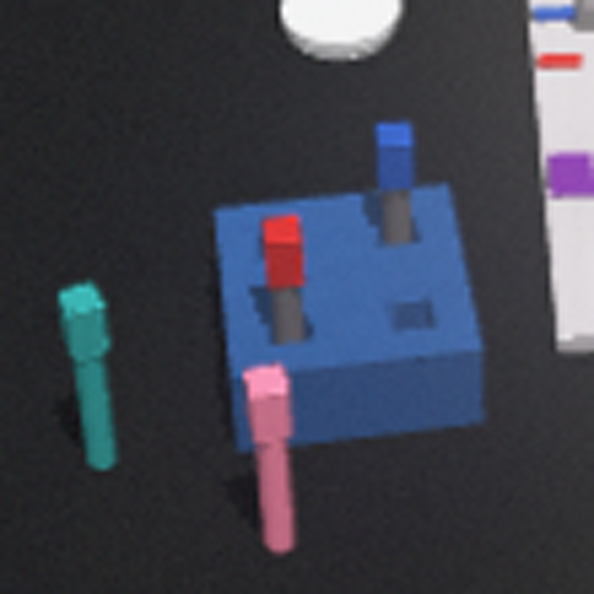

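View pics/s_stand.png

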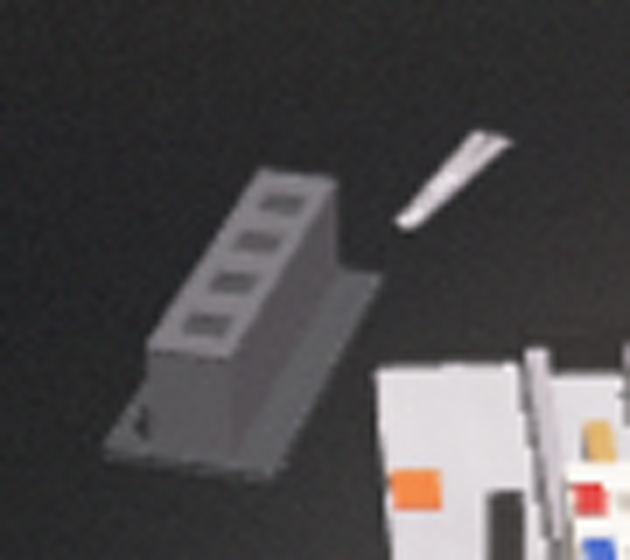

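```bash
python3 - <<'E'
from h import *
m=optics.camera_model("side")
def C(x,y,s,ox,oy,z): return onz("side",(x+.5)/s-.5+ox,(y+.5)/s-.5+oy,z,m)
print("rail")
for n,x,y,z in [("tl",64,58,.012),("tr",280,53,.012),("bl",108,563,.012),("br",401,555,.012),("violet",119,425,.012),("orange",89,138,.012),("red",109,328,.012),("blue",103,288,.012),("yel",101,250,.012),("grn",96,213,.012),
 ("posttop",148,144,.12),("c_red",235,143,.078),("c_blue",241,179,.078),("c_yel",249,216,.078),("c_grn",257,256,.078)]:
    print(n,C(x,y,4.6,240,150,z).round(4))
print("rack")
for n,x,y,z in [("tl",215,208,.046),("tr",448,184,.046),("bl",230,365,.046),("br",483,348,.046),("hole",414,315,.046),("red",282,226,.104),("blue",394,133,.104),("turqbase",102,460,0),("pinkbase",280,545,0)]:
    print(n,C(x,y,5.4,160,210,z).round(4))
print("stand")
for n,x,y,z in [("p1",282,205,.062),("p2",257,241,.062),("p3",233,282,.062),("p4",206,325,.062),("tl",262,170,.062),("tr",337,181,.062),("bl",150,348,.062),("br",228,357,.062)]:
    print(n,C(x,y,7,200,110,z).round(4))
for n,u,v,z in [("dish",348,331,.0),("bottle",522,398,0)]: print(n,onz("side",u*.64,v*.64,z,m).round(3))
E
```

```text
rail
tl [0.5422 0.2457 0.012 ]
tr [0.7005 0.2486 0.012 ]
bl [ 0.5565 -0.2713  0.012 ]
br [ 0.7145 -0.2689  0.012 ]
violet [ 0.5667 -0.1597  0.012 ]
orange [0.5575 0.1399 0.012 ]
red [ 0.5641 -0.07    0.012 ]
blue [ 0.5617 -0.0299  0.012 ]
yel [0.5617 0.0101 0.012 ]
grn [0.5597 0.0509 0.012 ]
posttop [ 0.5881 -0.0294  0.12  ]
c_red [0.6471 0.0329 0.078 ]
c_blue [ 0.6476 -0.0072  0.078 ]
c_yel [ 0.6491 -0.0464  0.078 ]
c_grn [ 0.6503 -0.0868  0.078 ]
rack
tl [ 0.3978 -0.2179  0.046 ]
tr [ 0.5064 -0.2036  0.046 ]
bl [ 0.412  -0.3194  0.046 ]
br [ 0.5218 -0.3116  0.046 ]
hole [ 0.4914 -0.2906  0.046 ]
red [ 0.4364 -0.2949  0.104 ]
blue [ 0.4833 -0.2346  0.104 ]
turqbase [ 0.3535 -0.3304  0.    ]
pinkbase [ 0.4344 -0.3801  0.    ]
stand
p1 [0.4969 0.318  0.062 ]
p2 [0.4851 0.2826 0.062 ]
p3 [0.4743 0.2437 0.062 ]
p4 [0.4625 0.2047 0.062 ]
tl [0.4867 0.3543 0.062 ]
tr [0.524  0.3418 0.062 ]
bl [0.4375 0.1849 0.062 ]
br [0.4732 0.1761 0.062 ]
dish [ 0.447 -0.01   0.   ]
bottle [ 0.744 -0.2    0.   ]
```

```bash
cat >> h.py <<'E'
RY=.0285; RO=np.array([.648,-.0073])
def rail(x,y):
    c,s=np.cos(RY),np.sin(RY); return RO+np.array([c*x-s*y,s*x+c*y])
def quat(a):  # jaw direction angle a, pointing down; pick the reachable half turn with smallest wrist turn
    ph=(a+np.pi/2)/2; return np.array([0,np.cos(ph),np.sin(ph),0])
def best(p,a):
    q0=env.sense()["qpos"]; B=None
    for k in (a,a+np.pi):
        j=env.ik(p,quat(k))
        if j is not None:
            d=np.abs(np.array(j)-q0).max()
            if B is None or d<B[0]: B=(d,quat(k),j)
    return B
def ptp(p,a):
    b=best(p,a); print("maxdq",round(b[0],2),"j6",round(b[2][5],2)); env.move_ptp(p,b[1])
def st():
    s=env.sense(); print("t",round(s["time_s"],2),"p",s["ee_pos"].round(4),"F",s["force"].round(1),"gap",round(s["finger_gap"],4))
def snap(n,fn,s=1.5):
    m=optics.camera_model(n); im=optics.capture(n); crop(im,0,0,512,384,s,fn); return im,m
E
python3 - <<'E'
from h import *
a=RY+np.pi/2
x,y=rail(-.06,-.02)
ptp([x,y,.25],a); st()
im,m=snap("wrist","pics/w1.png"); print(proj("wrist",[x,y,.12],m))
env.servo_line([x,y,.10],v=.12); st()
E
```

```text
maxdq 1.5 j6 1.43
t 2.29 p [ 0.5885 -0.0298  0.25  ] F [ 0.  -0.1  0.7] gap 0.0852
(np.float64(249.99762316761147), np.float64(188.39018169869746))
t 3.74 p [ 0.5891 -0.029   0.101 ] F [-0.  -0.1  0.8] gap 0.0857
```

View pics/w1.png

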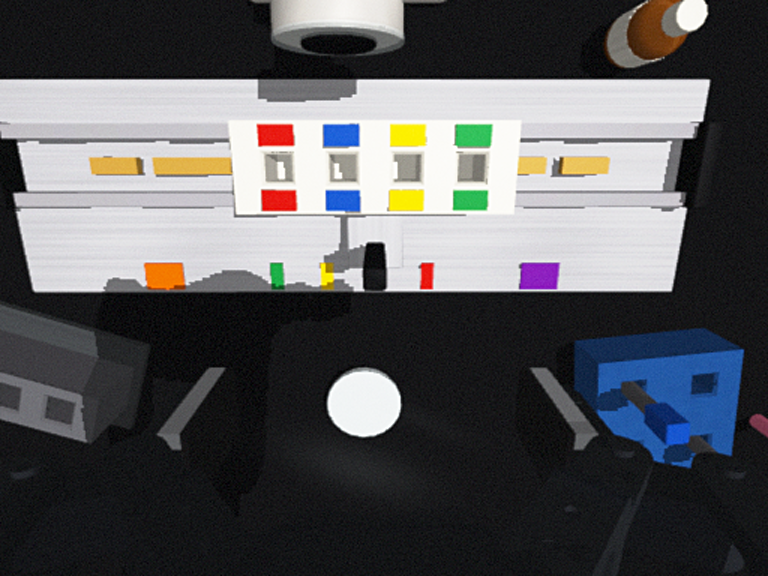

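The post top is at (375,281) in the wrist view, where I predicted it, and the empty slots run from (279,167) to (472,167). Next I'll pinch the post and slide to LOAD.

```bash
python3 - <<'E'
from h import *
close_gripper(20); st()
x,y=rail(-.06,-.15)
env.servo_line([x,y,.10],v=.06); st()
open_gripper(); env.sleep(.3)
env.servo_line([x,y,.25],v=.2)
# above the rack with the camera
a=RY+np.pi/2
im,m=snap("wrist","pics/w2.png"); np.save("w2m.npy",m); st()
for c,s in zip("rbyg",(.06,.02,-.02,-.06)): print(c,np.array(proj("wrist",[*rail(0,-.15+s),.078],m))*1.5)
print("post",np.array(proj("wrist",[*rail(-.06,-.15),.12],m))*1.5)
E
```

```text
t 4.38 p [ 0.5886 -0.0293  0.1001] F [-0.2 -2.4  0.6] gap 0.0134
t 6.7 p [ 0.5923 -0.1592  0.1001] F [-2.7  0.   4.2] gap 0.0138
t 8.64 p [ 0.5918 -0.1588  0.2479] F [ 0.3  0.3 -0.1] gap 0.0855
r [279.35045855 169.94822108]
b [344.42063386 169.87779473]
y [409.52489251 169.8073315 ]
g [474.6632613  169.73683135]
post [376.97037438 282.34324711]
```

View pics/w2.png

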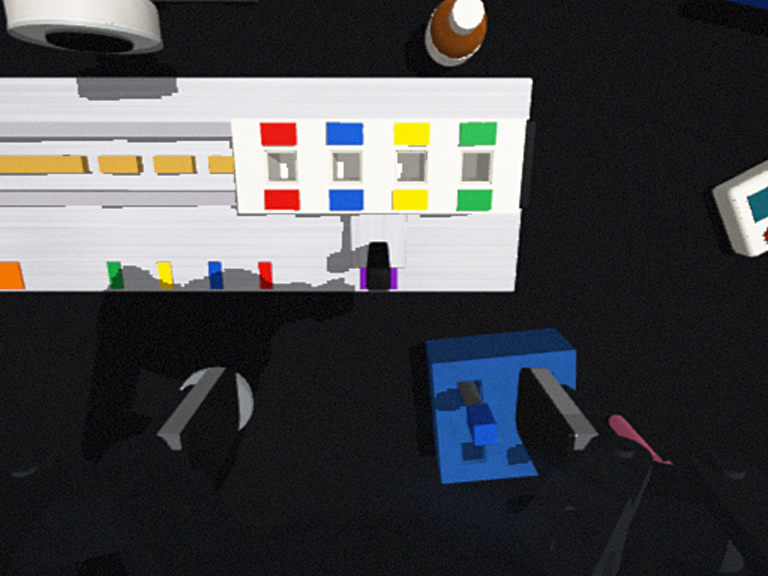

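```bash
python3 - <<'E'
from h import *
m=np.load("w2m.npy",allow_pickle=True).item()
c,s=np.cos(RY),np.sin(RY)
for n,u,v,z in [("r",282,167,.078),("b",347,167,.078),("y",412,167,.078),("g",477,167,.078),("violet",379,277,.012),("green",115,275,.012),("red",265,275,.012)]:
    p=onz("wrist",u/1.5,v/1.5,z,m)[:2]; d=p-RO; print(n,p.round(4),"rail",(c*d[0]+s*d[1]).round(4),(-s*d[0]+c*d[1]).round(4))
ptp([.440,-.238,.26],np.pi/2+.12); st()
im,m=snap("wrist","pics/w3.png"); np.save("w3m.npy",m)
for n,p in [("red",[.4364,-.2949,.104]),("blue",[.4833,-.2346,.104])]: print(n,np.array(proj("wrist",p,m))*1.5)
E
```

```text
r [ 0.6524 -0.0989] rail 0.0018 -0.0917
b [ 0.6535 -0.1388] rail 0.0017 -0.1316
y [ 0.6546 -0.1787] rail 0.0017 -0.1715
g [ 0.6556 -0.2185] rail 0.0016 -0.2113
violet [ 0.5665 -0.1611] rail -0.0859 -0.1514
green [0.5623 0.0501] rail -0.0841 0.0598
red [ 0.5656 -0.07  ] rail -0.0841 -0.0603
maxdq 0.34 j6 0.88
t 9.37 p [ 0.4405 -0.2377  0.2597] F [-0.2 -0.4 -0.3] gap 0.0854
red [466.32926058 288.49412535]
blue [379.91042578 201.91500985]
```

View pics/w3.png

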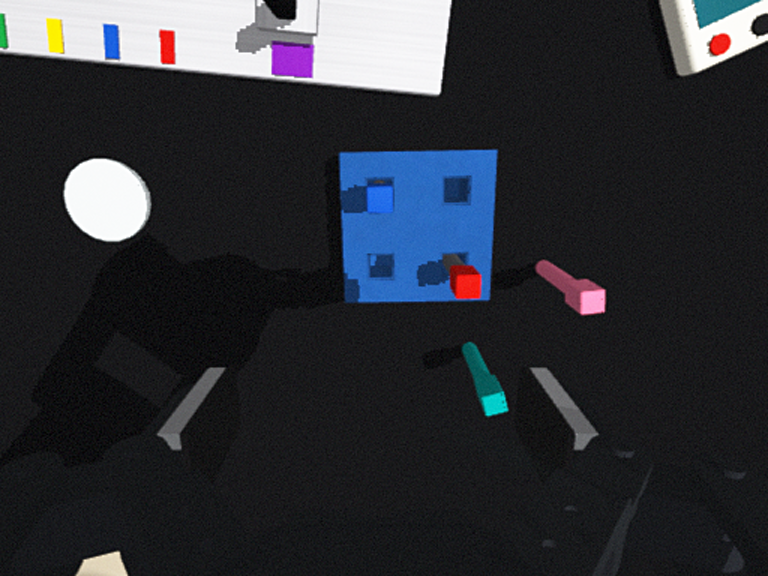

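Red cap top at (467,287) and blue at (380,200) both match the prediction, so I'll pick blue.

```bash
python3 - <<'E'
from h import *
bx,by=.4838,-.2345
env.servo_line([bx,by,.2],v=.2)
env.servo_line([bx,by,.089],v=.12); st()
close_gripper(30); st()
env.servo_line([bx,by,.25],v=.15); st()
a=RY+np.pi/2
x,y=rail(.0009,-.1308)
ptp([x,y,.25],a)
env.servo_line([x,y,.083+.036+.055],v=.12); env.sleep(.2); st()
im,m=snap("wrist","pics/w4.png"); print(np.array(proj("wrist",[x,y,.078],m))*1.5)
crop(im,160,60,180,150,4.3,"pics/w4c.png")
E
```

```text
t 11.02 p [ 0.4843 -0.2348  0.0901] F [ 0.6 -1.   0.6] gap 0.0853
t 11.65 p [ 0.4839 -0.2346  0.0891] F [-0.2 -0.3  1.7] gap 0.0154
t 12.88 p [ 0.4835 -0.2343  0.2488] F [0.4 0.  0.7] gap 0.0155
maxdq 0.45 j6 1.28
t 14.66 p [ 0.653  -0.1381  0.1752] F [ 0.  -0.1 -0. ] gap 0.0153
[376.06362795 301.35286213]
```

View pics/w4.png

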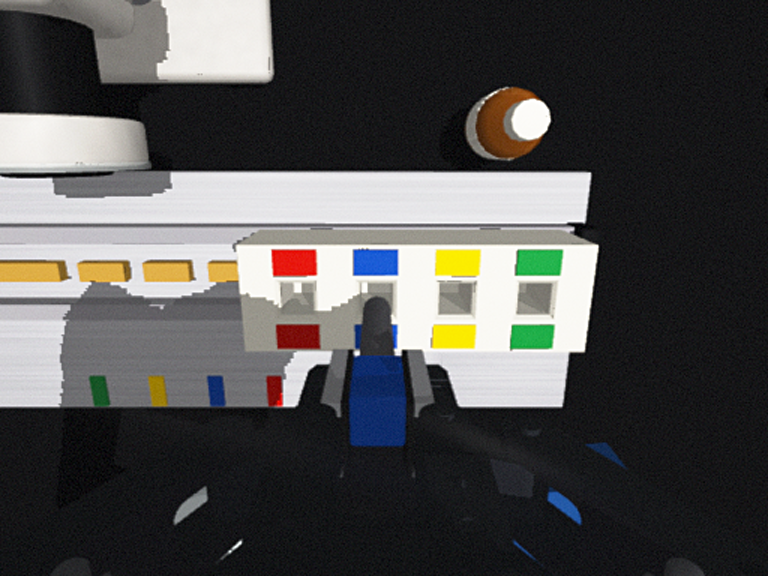

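View pics/w4c.png

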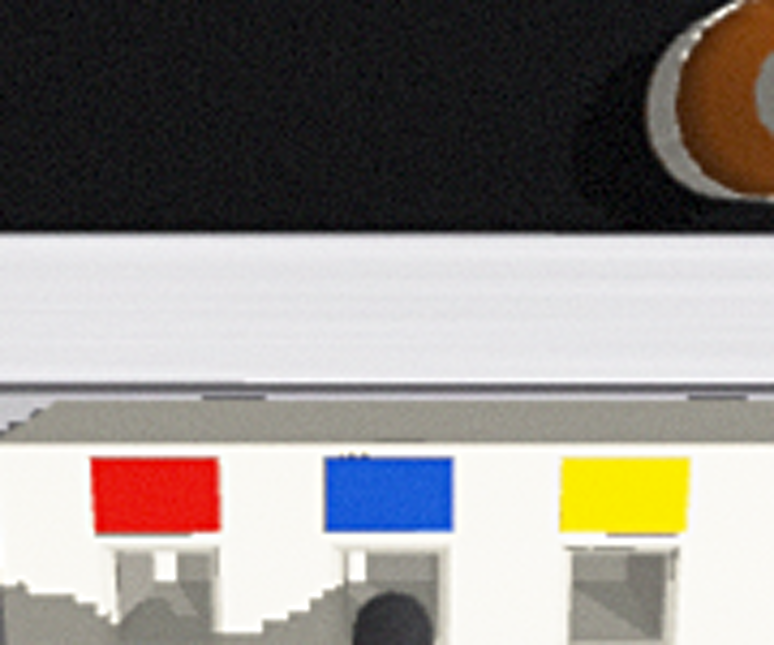

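```bash
python3 - <<'E'
from h import *
x,y,z=env.sense()["ee_pos"]; zf=z-.083
print(x,y,zf)
for dx,dz in [(.0065,0),(0,0),(-.0065,0),(.0065,.03)]: print(dx,np.array(proj("wrist",[x+dx,y,zf+dz]))*1.5)
for dy in (.0065,-.0065): print(dy,np.array(proj("wrist",[x,y+dy,zf]))*1.5)
E
python3 - <<'E'
import cv2
im=cv2.imread("pics/w4.png")
cv2.imwrite("pics/w4d.png",cv2.resize(im[260:420,260:500],None,fx=3.2,fy=3.2,interpolation=cv2.INTER_CUBIC))
E
```

```text
0.6529032773148787 -0.13806900174473255 0.09190441776858581
0.0065 [376.62779362 296.58184658]
0 [376.25335229 309.69763721]
-0.0065 [375.88496213 322.6014699 ]
0.0065 [376.5621499  318.28284301]
0.0065 [362.52369116 309.33909506]
-0.0065 [389.97713378 310.05602582]
```

View pics/w4d.png

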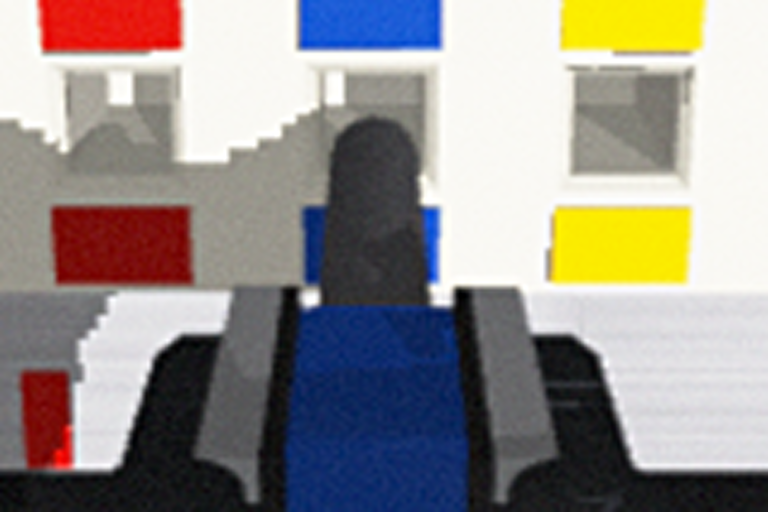

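The foot sits as predicted at (377,296), and the slot centre at (377,299) is about 1.2 mm further out in x. I'll correct the rail origin and insert.

```bash
cat >> h.py <<'E'
RO=rail(.0019,-.0013)
E
python3 - <<'E'
from h import *
x,y=rail(0,-.13)
env.servo_line([x,y,.172],v=.05)
for z in (.155,.14,.13,.122):
    env.servo_line([x,y,z],v=.05); st()
env.servo_line([x,y,.1195],v=.03); env.sleep(.2); st()
open_gripper(); env.sleep(.2); st()
env.servo_line([x,y,.25],v=.15)
snap("wrist","pics/w5.png")
im=optics.capture("side"); crop(im,240,150,110,130,4.6,"pics/s5.png")
E
```

```text
t 15.45 p [ 0.6535 -0.1384  0.1545] F [-0.3  0.  -0.4] gap 0.0151
t 15.9 p [ 0.6535 -0.1384  0.1395] F [0.8 0.3 0.4] gap 0.0156
t 16.25 p [ 0.6534 -0.1384  0.1293] F [-0.4  0.1 -0.9] gap 0.0153
t 16.56 p [ 0.6534 -0.1383  0.1214] F [ 0.   0.6 -0.4] gap 0.0153
t 17.01 p [ 0.6537 -0.1383  0.1195] F [ 0.4  0.8 -1.7] gap 0.0153
t 17.89 p [ 0.6536 -0.1385  0.1195] F [ 0.8  1.2 -0.2] gap 0.0853
```

View pics/w5.png

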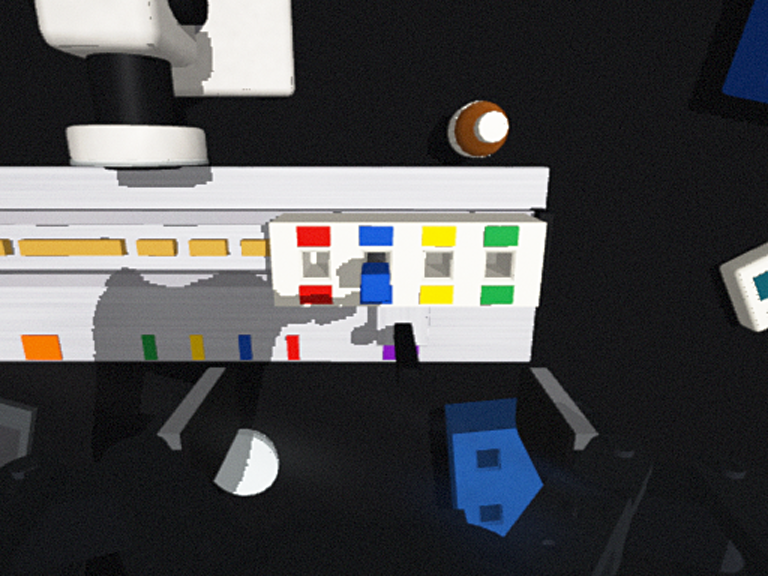

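View pics/s5.png

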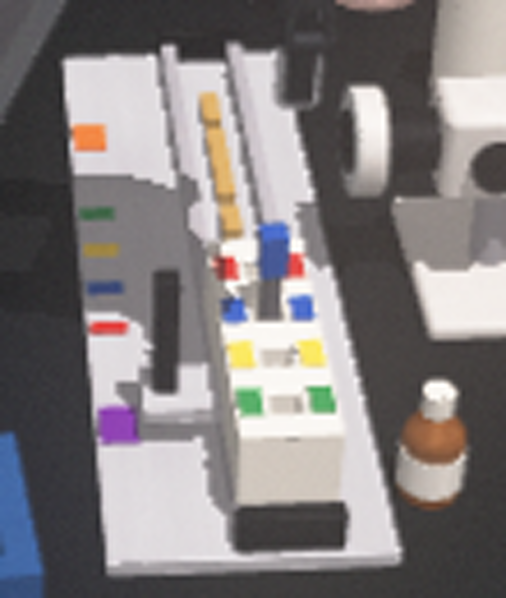

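Blue stands in its slot (cap at (376,283) in the wrist view). Next is red, gripped with the jaws along x to clear blue.

```bash
python3 - <<'E'
from h import *
bx,by=.4364,-.2952
ptp([bx,by,.22],.12)
env.servo_line([bx,by,.089],v=.12); st()
close_gripper(30); st()
env.servo_line([bx,by,.25],v=.15); st()
x,y=rail(0,-.09)
ptp([x,y,.25],RY)
env.servo_line([x,y,.172],v=.12); env.sleep(.2); st()
im,m=snap("wrist","pics/w6.png"); print(np.array(proj("wrist",[x,y,.078],m))*1.5)
X,Y,Z=env.sense()["ee_pos"]
for d in [(0,0),(.0065,0),(0,.0065),(0,-.0065)]: print(d,np.array(proj("wrist",[X+d[0],Y+d[1],Z-.083],m))*1.5)
E
```

```text
maxdq 1.08 j6 2.36
t 21.3 p [ 0.4368 -0.2955  0.0899] F [ 0.6 -0.1  0.4] gap 0.0853
t 21.93 p [ 0.4365 -0.2953  0.0891] F [-0.  -0.5  1.8] gap 0.0154
t 23.16 p [ 0.4361 -0.295   0.2488] F [ 0.6  0.3 -0.4] gap 0.0155
maxdq 0.55 j6 2.91
t 25.28 p [ 0.6529 -0.0986  0.1732] F [ 0.3 -0.5 -0.4] gap 0.0157
[379.3558623  301.26062363]
(0, 0) [378.8071268  308.87296384]
(0.0065, 0) [365.09756583 308.5059291 ]
(0, 0.0065) [378.41896045 321.75446321]
(0, -0.0065) [379.20171364 295.77839726]
```

View pics/w6.png

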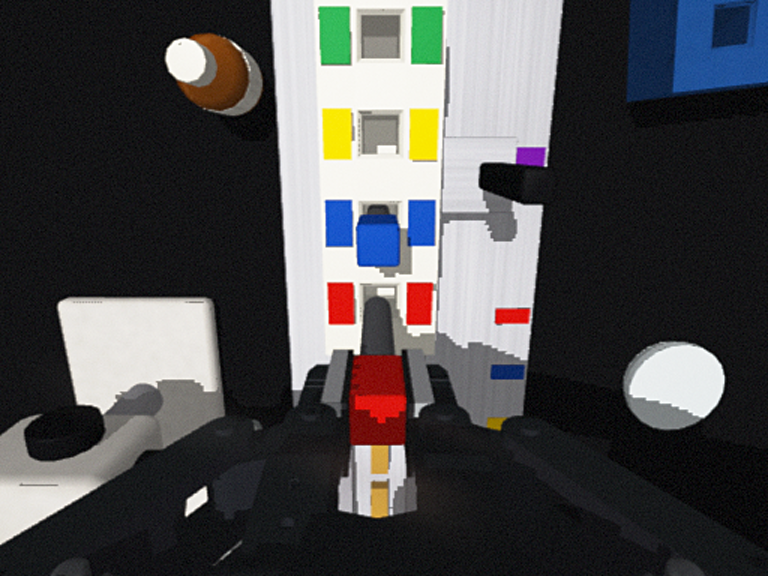

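The red foot at (377,297) is about 1 mm off the slot centre at (380,303), so I'll correct and insert.

```bash
python3 - <<'E'
from h import *
x,y=rail(-.0009,-.0893)
env.servo_line([x,y,.17],v=.05)
for z in (.155,.14,.13,.122):
    env.servo_line([x,y,z],v=.05); st()
env.servo_line([x,y,.1195],v=.03); env.sleep(.2); st()
open_gripper(); env.sleep(.2); st()
env.servo_line([x,y,.25],v=.15)
snap("wrist","pics/w7.png")
im=optics.capture("side"); crop(im,170,90,180,190,3.1,"pics/s7.png")
E
```

```text
t 26.03 p [ 0.6514 -0.0978  0.1544] F [-0.6 -0.6 -1.1] gap 0.015
t 26.48 p [ 0.6514 -0.0978  0.1395] F [0.1 0.3 0.1] gap 0.0154
t 26.83 p [ 0.6513 -0.0978  0.1294] F [-0.3 -0.4  0.6] gap 0.0156
t 27.14 p [ 0.6513 -0.0978  0.1213] F [-0.1 -0.6 -0.4] gap 0.0158
t 27.59 p [ 0.6516 -0.0978  0.1196] F [0.3 0.5 0.3] gap 0.015
t 28.48 p [ 0.6516 -0.0978  0.1195] F [ 0.6 -0.4  0.3] gap 0.0856
```

View pics/w7.png

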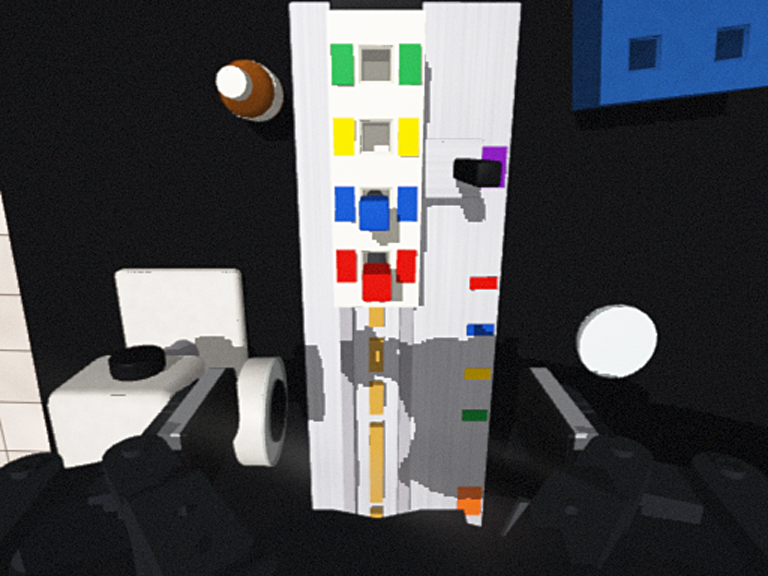

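View pics/s7.png

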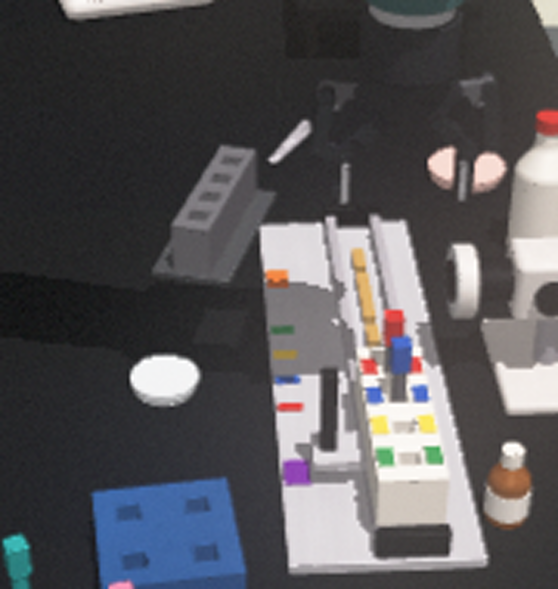

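Both tubes are fully down and the post is level with violet. Now I'll pinch the post and run the carrier past the lens.

```bash
python3 - <<'E'
from h import *
a=RY+np.pi/2
x,y=rail(-.06,-.15)
ptp([x,y,.25],a)
env.servo_line([x,y,.10],v=.12); st()
close_gripper(25); env.sleep(.3); st()
for s,n in ((-.06,"red"),(-.02,"blue")):
    x,y=rail(-.06,s); env.servo_line([x,y,.10],v=.05); env.sleep(.6); st()
    im=optics.capture("side"); crop(im,240,120,110,160,3.7,f"pics/s8{n}.png"); env.sleep(1.)
E
```

```text
maxdq 1.69 j6 1.22
t 32.48 p [ 0.5947 -0.1604  0.1011] F [ 0.4 -0.2  0.6] gap 0.085
t 33.43 p [ 0.5942 -0.1598  0.1001] F [-2.4  3.6  3. ] gap 0.0138
t 35.98 p [ 0.5917 -0.0701  0.1001] F [-2.   2.1  5.6] gap 0.0132
t 38.58 p [ 0.5906 -0.0297  0.1001] F [-2.4  0.8  5.4] gap 0.0136
```

View pics/s8red.png

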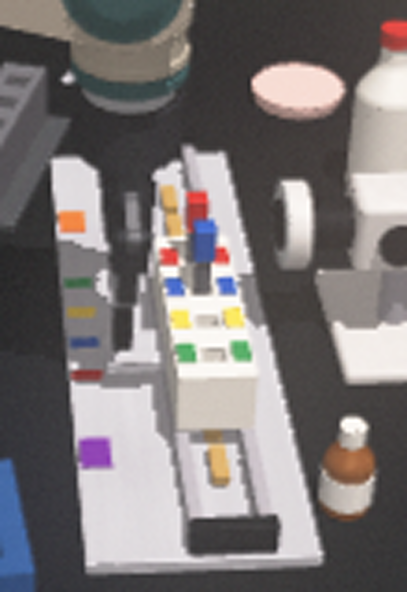

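View pics/s8blue.png

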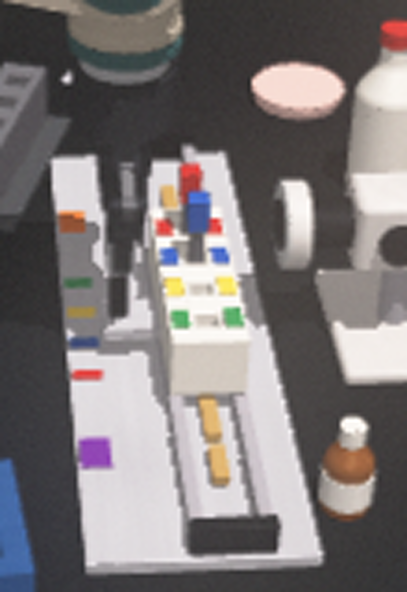

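Red and then blue stopped level with the lens (post at the red, then the blue mark). Continuing to OUT.

```bash
python3 - <<'E'
from h import *
x,y=rail(-.06,.1505); env.servo_line([x,y,.10],v=.06); env.sleep(.3); st()
open_gripper(); env.sleep(.6)
env.servo_line([x,y,.25],v=.15)
im,m=snap("wrist","pics/w9.png")
for c,s in zip("rb",(.06,.02)): print(c,np.array(proj("wrist",[*rail(0,.15+s),.134],m))*1.5)
im=optics.capture("side"); crop(im,180,90,170,180,3.2,"pics/s9.png")
st()
E
```

```text
t 42.92 p [0.5858 0.1402 0.1001] F [-0.  -1.2  5.8] gap 0.0136
r [257.4229079  174.72263657]
b [337.207709   174.63300712]
t 45.47 p [0.5853 0.1401 0.2486] F [-0.8  1.5 -0.8] gap 0.0853
```

View pics/w9.png

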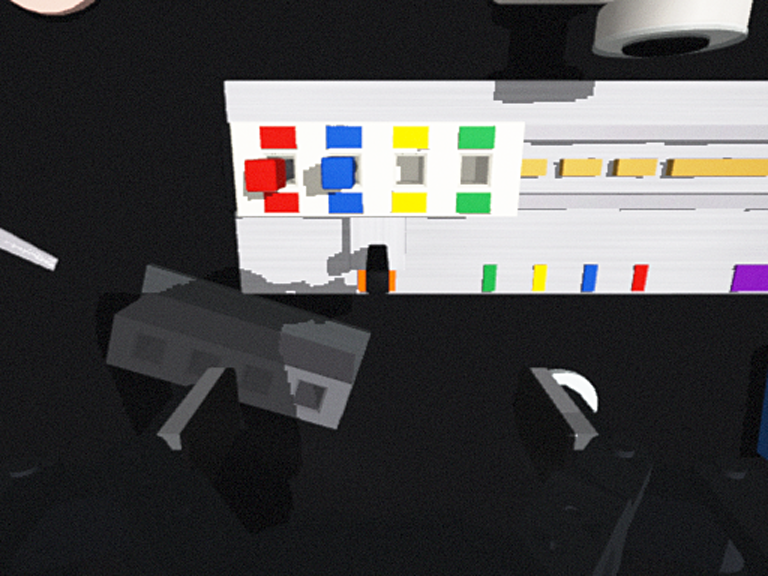

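View pics/s9.png

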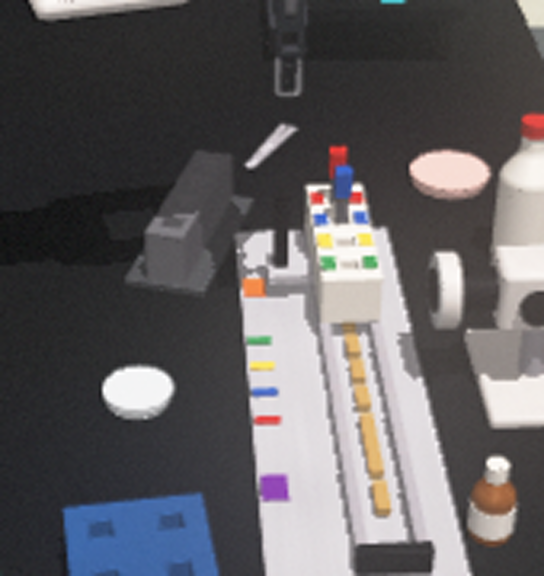

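The carrier is at OUT with the post level with orange. I'll measure the stand pockets, seen at (150,348), (204,362), (258,378) and (311,395).

```bash
python3 - <<'E'
from h import *
for u,v in [(150,348),(204,362),(258,378),(311,395)]: print("wrist",onz("wrist",u/1.5,v/1.5,.062).round(4))
x,y=rail(0,.21)
for k in (RY,RY+np.pi):
    print(env.ik([x,y,.2],quat(k)))
im=optics.capture("side"); crop(im,200,110,90,80,7,"pics/s10.png")
E
```

```text
wrist [0.5156 0.3022 0.062 ]
wrist [0.5056 0.2639 0.062 ]
wrist [0.4938 0.2251 0.062 ]
wrist [0.4808 0.1862 0.062 ]
[ 2.48356904e-01  4.98384229e-01  9.60208945e-01 -4.44089210e-16
  1.68299948e+00  2.19856904e-01]
[ 2.48356904e-01  4.98384229e-01  9.60208945e-01 -4.44089210e-16
  1.68299948e+00 -2.92173575e+00]
```

View pics/s10.png

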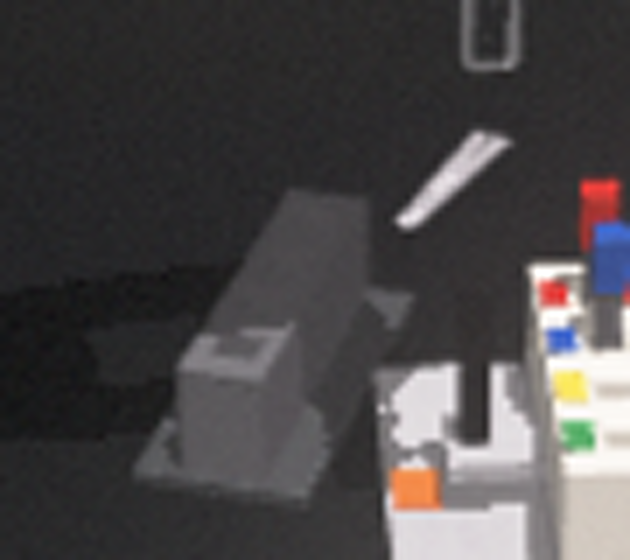

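The stand has been knocked about 25 mm, so I'll use the new pose and re-check it while holding red.

```bash
python3 - <<'E'
from h import *
x,y=rail(0,.209)
ptp([x,y,.25],RY)
env.servo_line([x,y,.119],v=.12); st()
close_gripper(30); st()
env.servo_line([x,y,.25],v=.12); st()
# hover short of far pocket, looking
ptp([.5156,.3022,.25],RY-.15) if False else None
p=[.5156,.3022]
b=best([*p,.22],-.29+np.pi/2); print(b[2].round(2))
b2=best([*p,.22],-.29); print(b2[2].round(2))
ptp([*p,.22],-.29); env.sleep(.3); st()
im,m=snap("wrist","pics/w11.png")
for q in [(.5156,.3022),(.5056,.2639),(.4938,.2251),(.4808,.1862)]: print(np.array(proj("wrist",[*q,.062],m))*1.5)
E
```

```text
maxdq 1.5 j6 0.22
t 48.1 p [0.6445 0.2005 0.1202] F [ 0.6  0.4 -0. ] gap 0.0853
t 48.73 p [0.6441 0.2004 0.1191] F [ 0.3 -0.9  0.8] gap 0.0152
t 49.98 p [0.6437 0.2003 0.2487] F [-0.  -0.  -0.3] gap 0.0155
[ 0.47  0.27  1.21 -0.    1.66 -0.81]
[ 0.47  0.27  1.21 -0.    1.66  0.76]
maxdq 0.54 j6 0.76
t 50.98 p [0.5164 0.3015 0.2199] F [-0.7 -0.2 -0.7] gap 0.0154
[374.34879738 269.04100473]
[376.69182868 328.28260321]
[376.5214272  384.71051498]
[374.75648256 437.77897969]
```

View pics/w11.png

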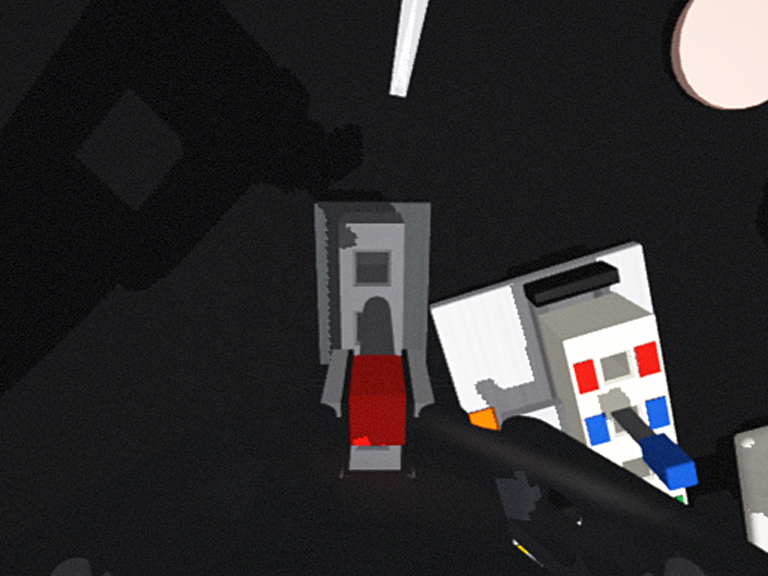

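The far pocket is at (373,268), as predicted. Lowering red.

```bash
python3 - <<'E'
from h import *
p=[.5158,.3024]
env.servo_line([*p,.16],v=.1)
for z in (.14,.12,.1):
    env.servo_line([*p,z],v=.05); st()
env.servo_line([*p,.0938],v=.03); env.sleep(.3); st()
open_gripper(); env.sleep(.3)
env.servo_line([*p,.25],v=.15)
im,m=snap("wrist","pics/w12.png")
for q in [(.5156,.3022),(.5056,.2639),(.4938,.2251),(.4808,.1862)]: print(np.array(proj("wrist",[*q,.062],m))*1.5)
# blue
x,y=rail(0,.169)
ptp([x,y,.25],RY+np.pi/2)
env.servo_line([x,y,.119],v=.12); st()
close_gripper(30); st()
env.servo_line([x,y,.25],v=.12); st()
p=[.4808,.1862]
ptp([*p,.22],-.29); env.sleep(.3); st()
im,m=snap("wrist","pics/w13.png")
for q in [(.5156,.3022),(.5056,.2639),(.4938,.2251),(.4808,.1862)]: print(np.array(proj("wrist",[*q,.062],m))*1.5)
E
```

```text
t 52.33 p [0.5157 0.3024 0.1398] F [ 0.4 -0.9 -0.2] gap 0.0158
t 52.88 p [0.5157 0.3023 0.1198] F [ 0.2  0.4 -0.7] gap 0.0154
t 53.43 p [0.5157 0.3024 0.0998] F [-0.   0.   0.7] gap 0.0155
t 54.09 p [0.5158 0.3024 0.0939] F [-0.4  0.1  0.5] gap 0.0154
[376.61493754 259.13616544]
[378.62299913 313.78314083]
[378.33743831 366.13149843]
[376.58764538 415.6298868 ]
maxdq 0.97 j6 1.73
t 58.48 p [0.6456 0.1605 0.1203] F [ 0.1  0.7 -0.5] gap 0.0854
t 59.12 p [0.6451 0.1607 0.1191] F [0.3 1.7 1.3] gap 0.0154
t 60.36 p [0.6448 0.1603 0.2487] F [-0.9  0.1 -0.3] gap 0.015
maxdq 1.14 j6 0.59
t 61.72 p [0.4811 0.1861 0.2199] F [0.7 0.5 0.4] gap 0.0151
[375.18454159  57.08685728]
[377.75026331 132.38420011]
[377.48190292 203.44613243]
[375.4423552  269.69882739]
```

View pics/w12.png

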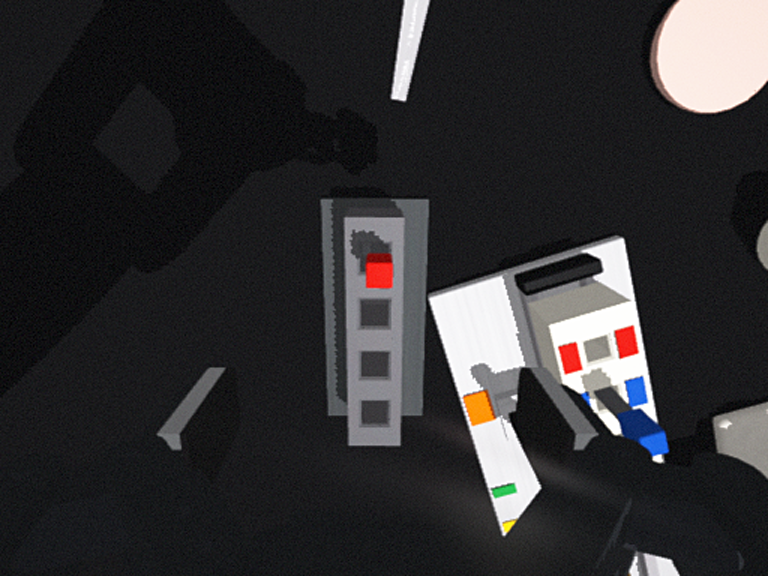

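View pics/w13.png

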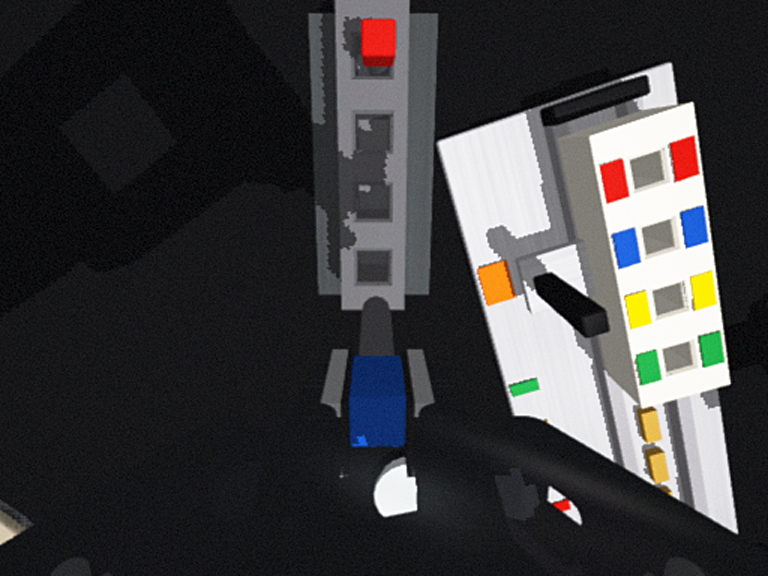

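Red is seated, and the near pocket at (374,267) is as predicted. Lowering blue, then pushing the carrier back.

```bash
python3 - <<'E'
from h import *
p=[.4815,.1868]
env.servo_line([*p,.16],v=.1)
for z in (.14,.12,.1):
    env.servo_line([*p,z],v=.05); st()
env.servo_line([*p,.0938],v=.03); env.sleep(.3); st()
open_gripper(); env.sleep(.3)
env.servo_line([*p,.25],v=.15)
im,m=snap("wrist","pics/w14.png")
a=RY+np.pi/2
x,y=rail(-.06,.15)
ptp([x,y,.25],a)
env.servo_line([x,y,.10],v=.12); st()
close_gripper(25); env.sleep(.2); st()
x,y=rail(-.06,-.1495); env.servo_line([x,y,.10],v=.08); env.sleep(.3); st()
open_gripper(); env.sleep(.4)
env.servo_line([x,y,.25],v=.15); st()
snap("wrist","pics/w15.png")
im=optics.capture("side"); crop(im,170,90,180,190,3.1,"pics/s15.png")
E
```

```text
t 63.07 p [0.4814 0.1868 0.1398] F [-0.1 -1.2 -0.3] gap 0.0155
t 63.62 p [0.4814 0.1868 0.1198] F [-0.1  0.1  0.5] gap 0.0156
t 64.17 p [0.4814 0.1868 0.0998] F [ 0.  -1.2 -0.2] gap 0.0155
t 64.83 p [0.4815 0.1868 0.0939] F [ 0.3 -0.9 -0.3] gap 0.0158
maxdq 1.13 j6 1.72
t 69.5 p [0.5862 0.1398 0.101 ] F [ 0.1 -0.1  0.5] gap 0.0854
t 70.35 p [0.5857 0.1401 0.1001] F [-0.1  3.4  1.3] gap 0.0137
t 74.54 p [ 0.5941 -0.1595  0.1001] F [-3.9  2.8  4.4] gap 0.0138
t 76.78 p [ 0.5939 -0.1596  0.2486] F [0.4 0.1 0. ] gap 0.085
```

View pics/w14.png

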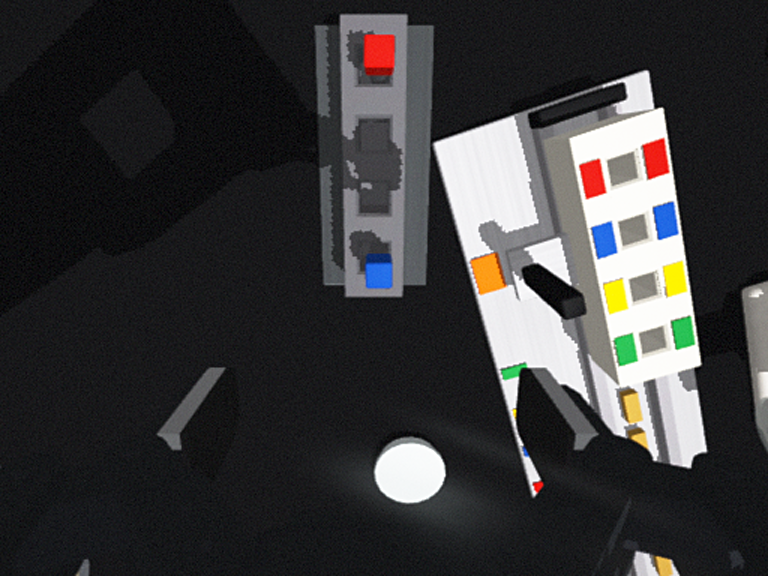

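View pics/w15.png

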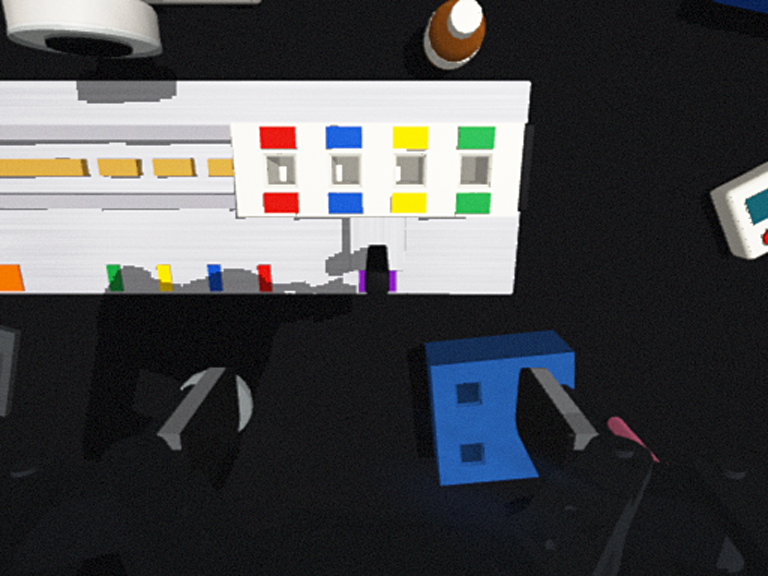

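View pics/s15.png

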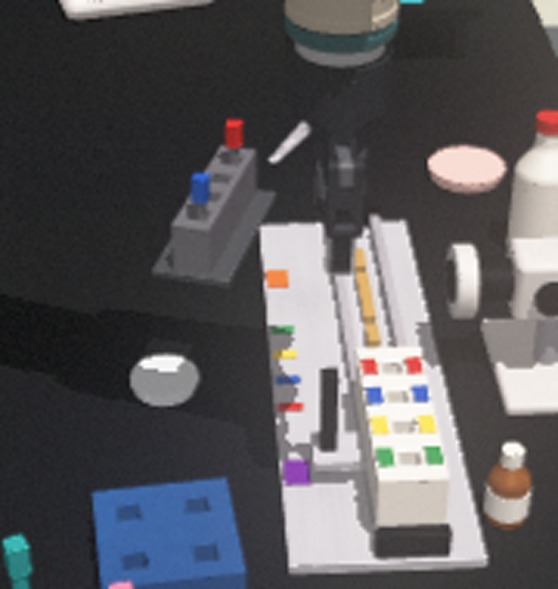

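The carrier post (377) is level with violet (378), both tubes stand down in the stand, and the arm is clear. Handing in.

```bash
python3 - <<'E'
from h import *
env.sleep(.5); st(); print(ticket.finish_job())
E
```

```text
t 77.38 p [ 0.5942 -0.1597  0.25  ] F [-0.6 -0.3  0.2] gap 0.0856
the job is handed in; nothing more can be done
None
```

I ran the whole job and handed it in at about 77 s of the 210 s allowed; no verdict was reported.

- **Loading:** Only the red and blue tubes were present. I slid the carrier to LOAD and put each tube fully down in the slot of its colour.
- **Lens stops:** Red and then blue each stood in front of the lens for about 1.6 s. The carrier then went on to OUT with both tubes still in place.
- **Unloading:** By then the stand had been knocked about 25 mm, so I measured it again. Red went into the far end pocket and blue into the near end pocket. I then slid the empty carrier back to LOAD.

The last pictures show both tubes upright and fully down in the stand. The carrier's post is level with the violet mark and the gripper is clear. The bystanders in view, the lens and the pink and turquoise look-alikes look untouched.

**Disagreements:** The side and wrist cameras disagreed by about 2 mm on the slot positions, so I went by the wrist camera. While I held the post at the detents, the force sensor read a few newtons, so my rail y may be about 1 mm off. Both are inside the tolerances.

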